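Fix the relief and hold the sprung jaw open

TASK

Give the metal relief panel a burst of fixative: press the nozzle of the uncapped spray can down and let it come back up. Then pull the panel jig's sprung jaw out by its handle until the pointer on the jaw lines up with the index mark on the jig's side rail, so that the panel can be lifted out, and keep it there: the program finishes while still holding the handle at the mark. Leave the other things on the table where they are.

Things in the scene. Friction and masses are not known exactly. Their poses are not given: they have to be found in the camera images.
- spray_can: aluminium spray can with paper band, 52 mm diameter, fixed upright in a round dark steel stand (80 mm diameter); origin under the centre of the stand on the table, z up, the nozzle sprays to its -x. It has no cap: a small white nozzle of 26 mm diameter stands on its top. A like can, also fixed, 170 mm tall with a 55 mm wide white cap, stands 90 to 210 mm away and plays no part.
- nozzle_top (a point): centre of the flat top of the spray can's nozzle, 169 mm above the table when up; moves with the nozzle
- nozzle (a joint): nozzle travel in m: 0 up, 0.006 fully down; it returns by its own spring, which takes 2 N to start and about 7 N to bring fully down
- jig: plywood board, 310 x 190 x 18 mm, fixed to the table, carrying a square silver relief panel, a fence at its far end and a dark steel guide block (20 mm long, top 60 mm above the table) near its robot end; origin on the table, 25 mm from the board's centre towards its robot end; x points along the slide away from the robot, y to the left, z up
- handle (a point): centre of the dark wooden handle bar of the sprung slide, 55 mm above the table, 157 mm to the robot's side of the jig's origin when home; bar 14 mm (x) by 112 mm (y) by 30 mm (z), axes as the jig's. Two 10 mm steel rods, 96 mm apart, join it to the jaw; between them, behind the bar (+x), 45 mm are clear to the guide block when home, more when pulled. Only flat scissors may lie on its robot side.
- slide (a joint): travel of the slide (handle, rods, wooden jaw and pointer together) in m: 0 home with the jaw against the panel, growing as the handle is pulled along the jig's -x towards the robot, stop at 0.07. A spring returns it: 4 N at home, rising by 1.2 N every 10 mm, plus slight friction
- pointer (a point): tip of the small steel pointer (4 mm wide) at the right end (-y) of the wooden jaw, above the side rail; moves with the slide; axes as the jig's
- mark: index mark on the rail at the right (-y) edge of the board: a dark steel clamp, 12 mm wide (x), 16 mm long (y), with a bright upright fin 3 mm wide (x) and 26 mm tall. Origin at its foot on the board, axes as the jig's; the fin stands at its x = 0, 30 to 55 mm to the robot's side of the pointer when home. The pointer lines up when its x in this frame is 0 (it passes 4 mm beside the fin)
- glue_bottle: bystander: white glue bottle, 68 mm diameter, 170 mm tall, standing; origin under its centre
- tub: bystander: open white plastic tub, 90 mm rim, 75 mm tall; origin under its centre
- tape: bystander: roll of tape lying flat, 68 mm diameter, 22 mm tall, left of the handle; origin under its centre
- brush: bystander: paint brush 170 mm long lying beside the right edge of the jig; origin under its middle
- brush_tin: bystander: steel tin of 76 mm diameter, 100 mm tall, with brushes up to 200 mm; origin under its centre
- scissors: bystander: scissors with black grips, 150 mm long, lying near the robot, 11 mm high; origin near the pivot, on the table
- water_bottle: bystander: clear water bottle, 64 mm diameter, 200 mm tall; origin under its centre
Mind the look-alikes: they are no part of the job. Leave any green or purple look-alike of the spray_can alone.

How it is judged:
On the way, in this order (a step that is already met when the one before it is completed fails the run):
1. the nozzle is pressed down (over 3 mm) while the jaw is still home (value of joint nozzle above 0.003 m and value of joint slide below 0.008 m), for 0.1 s.
2. the nozzle is back up while the jaw is still home (value of joint nozzle below 0.0015 m and value of joint slide below 0.008 m), for 0.1 s.
3. the slide is pulled out so that the pointer is within 5 mm of the mark (x of pointer in the frame of mark between -0.005 and 0.005 m), for 0.3 s.
At the end, for the whole second after the job is handed in: the fingers still hold the handle (over 3 N on it), the pointer is within 5 mm of the index mark along the slide, and the nozzle is up (within 1.5 mm) (all of step 3 and contact force between the fingers and slide above 3 N and value of joint nozzle below 0.0015 m); the arm keeps its last pose, push and grip.
It fails at once if a bystander is moved more than 25 mm (distance of any of glue_bottle, tub, tape, brush, brush_tin, scissors, water_bottle from where it was at the start of the episode above 0.025 m).
It also fails if it takes over 42 s, if anything falls off the work surface, if the arm or the gripper's body presses on something with over 40 N, if the wrist force passes 120 N, or if a joint passes its speed limit or range.

ROBOT

A 6-joint arm with a two-finger parallel gripper is mounted at the origin on the work surface. World frame = base frame: x ahead of the robot, y to its left, z up, the work surface at z = 0. Lengths are in m, angles in rad, forces in N, time in s.
With the tool pointing down it reaches from about 0.35 to 0.775 m from the base axis. Payload 7.3 kg.
Tool frame: the origin (TCP) lies at the very end of the fingers, on their centre line; the grasp point (between the pads) lies 19 mm behind it (robot.pinch_z is the distance from the TCP to the grasp point, in m); z points along the fingers, y is the line along which they close (so a half turn about z gives the same grasp; the last joint's range is limited). The gripper opens to 92 mm and grips with 3 to 60 N. Pads are 19 mm wide; open, the fingers measure 130 mm over their backs; the gripper's body (75 mm by 190 mm) begins 47 mm behind the grasp point.
Start: joints at [-1.43, 0.342, 1.524, -0, 1.275, -0.146], TCP at [0.149, -0.504, 0.227] pointing down, gripper open.
Joint ranges: [-2.53, 2.53], [-0.77, 2.02], [0.04, 2.7], [-1, 4.14], [0.28, 2.66], [-3.11, 3.11]. Speed limits (rad/s): [2.57, 2.57, 3.14, 3.14, 3.14, 3.14].

INTERFACE

Orientations are given as [roll, pitch, yaw] about the fixed x, y, z axes, in that order (R = Rz(yaw) Ry(pitch) Rx(roll)).
In Python, from cell import robot gives the robot as it stands.
- The arm moves only by the tool move_arm, never from a script. Its argument "motion" is a list of rows, each a list of 6 numbers: the shift along the tool's x, y, z in units of 0.1 m (1.0 is 0.1 m), then the turn, a rotation vector about the tool's x, y, z in units of pi rad (1.0 is pi rad). In form: [[dx, dy, dz, rx, ry, rz], ...]. A call has 1 to 12 rows; each row is the pose to reach, as a shift and turn from the pose commanded when the call began, along the tool's axes at that moment, turning the shorter way round; what a row does not reach only later rows make up. A row lasts 1/8 s, in which the tool goes at most 62.5 mm and 10.7 degrees, less where a joint would pass 70% of its speed; a pose out of reach is approached as far as the arm can. A call with a number of a shift or a turn outside -1 to 1 is refused whole. A call with a gripper value outside its range is refused whole. "fingers" is the opening, from -1 (shut) to 1 (fully open), set as the call begins (left out, the last holds). The fingers move at their own pace and stop on an object; "newtons" is the grip in N (left out, the last holds). Time passes only in rows, so rows that repeat a pose let the fingers close. It gives the time, the measured TCP pose, the force, the opening and the grip force at its end, in the units of the state.
- robot.observe(): the state, without advancing time (a new reading comes with each control period).
- robot.read_camera(name): name is "side" or "top"; returns a dict with "image" (420x560x3 uint8, red, green, blue), "range_z" (420x560 float32, m along the optical axis (not along the pixel's ray), 0 where there is no reading), "vfov" (degrees; the focal length in pixels is half the picture's height over the tangent of half this angle, whatever the lens; pixels are square), "cx", "cy" (the principal point, pixels), "extrinsics" (4x4, takes a point from camera to world coordinates). Camera axes: x right, y up, looking along -z (the intrinsics and any distortion apply to the point x, -y, -z); pixel columns grow to the right and rows downward; lengths in m; the calibration is good to about 2 mm. A picture is of the moment at which its call begins.
- robot.hand_in(): hands the job in; it is judged then, once.
The state is a dict: "time": time; "qpos": joint angles; "qvel": joint speeds; "joint_efforts": joint torques, N m; "tool_pos": TCP position; "tool_rot": TCP orientation; "contact_force": force on the tool from outside, world axes, zero at the start; "torque": the same for the moment, N m; "opening": finger opening in m; "grip_force": force on a finger pad.
Only numpy, scipy, OpenCV 4.12 (cv2) and the standard library are available. Lean on these libraries where they do the work, as an engineer would, in place of code of your own. Each camera call takes 0.05 s, during which the arm holds its last target. There are 200 camera calls.

## Working session

There is one attempt and no reset: what is moved stays moved. The work goes in short steps, Python scripts to look and compute and a tool call to move; the robot and the scene stay as the last step left them, time stands still between calls to the robot, and variables do not carry over. Pictures are saved under pics/ and viewed, at most 10 in all, crops included, and the job is handed in when it is done.

Besides the shell and the picture viewer there is one more tool, called as a command line: name --pt "numbers of a row" for each row, then --argument value for the rest. move_arm: Moves the arm, as the interface text tells. Shifts and turns lie within -1 to 1; 1 stands for 0.1 m of shift or pi rad of turn. Its arguments: {"type":"object","properties":{"motion":{"type":"array"},"fingers":{"type":"number"},"newtons":{"type":"number"}},"required":["motion"]}

```bash
mkdir -p pics; ls; cat > h.py <<'E'
import numpy as np, cv2
from cell import robot
def snap(n,f):
    c=robot.read_camera(n); np.savez(f'pics/{f}.npz',**c); cv2.imwrite(f'pics/{f}.png',c['image'][:,:,::-1]); return c
def world(c):
    r=c['range_z']; h,w=r.shape; f=h/2/np.tan(np.radians(float(c['vfov']))/2)
    u,v=np.meshgrid(np.arange(w),np.arange(h))
    n=np.dstack([(u-c['cx'])/f,(v-c['cy'])/f])
    P=np.dstack([n[...,0]*r,-n[...,1]*r,-r,np.ones_like(r)])
    return (P@np.array(c['extrinsics']).T)[...,:3]
E
python3 - <<'E'
from h import *
for n in('top','side'):
    c=snap(n,n+'0'); print(n,c.keys(),c['vfov'],c['cx'],c['cy'],c['extrinsics'])
print(robot.observe(),robot.pinch_z)
E
```

```text
pics
top dict_keys(['image', 'range_z', 'vfov', 'cx', 'cy', 'extrinsics']) 54.67958378201428 274.91006920805864 207.9112783295381 [[ 0.11118544  0.9691055  -0.2201643   0.26011223]
 [-0.99379747  0.10888962 -0.02257531  0.00979086]
 [ 0.00209574  0.22130877  0.97520154  1.43442017]
 [ 0.          0.          0.          1.        ]]
side dict_keys(['image', 'range_z', 'vfov', 'cx', 'cy', 'extrinsics']) 45.63345007127864 277.9231278179851 218.66609125139277 [[ 0.99768869  0.05097425 -0.04493224  0.48572381]
 [-0.06703616  0.63024481 -0.77349702 -0.98918547]
 [-0.01111012  0.77472131  0.63220524  0.94913663]
 [ 0.          0.          0.          1.        ]]
{'time': 0.1, 'qpos': array([-1.43001988e+00,  3.42650913e-01,  1.52493424e+00, -6.22417217e-06,
        1.27538942e+00, -1.46013235e-01]), 'qvel': array([-0.00145915, -0.00114465, -0.00438295,  0.00169857,  0.00067073,
       -0.00049359]), 'joint_efforts': array([ 1.50513693e-03, -4.32006776e+01, -2.44692189e+01,  7.19453604e-02,
        5.25599916e-02, -4.16430453e-05]), 'tool_pos': array([ 0.14847   , -0.50318695,  0.22611111]), 'tool_rot': array([-3.14022457e+00, -1.95173285e-04,  2.86791367e-01]), 'contact_force': array([-0.04168829,  0.90258145,  0.13194633]), 'torque': array([ 0.03301988, -0.03688739,  0.05321391]), 'grip_force': 0.0, 'opening': 0.09172722508272353} 0.0188
```

View pics/top0.png

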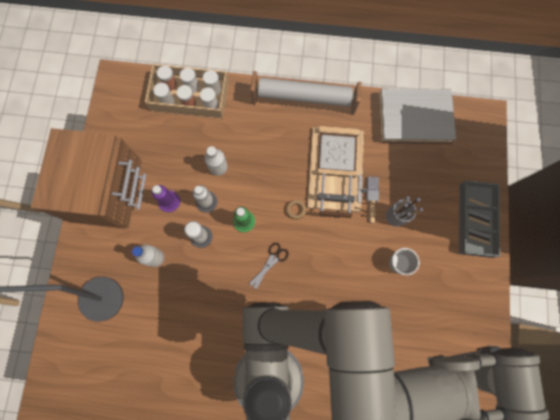

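View pics/side0.png

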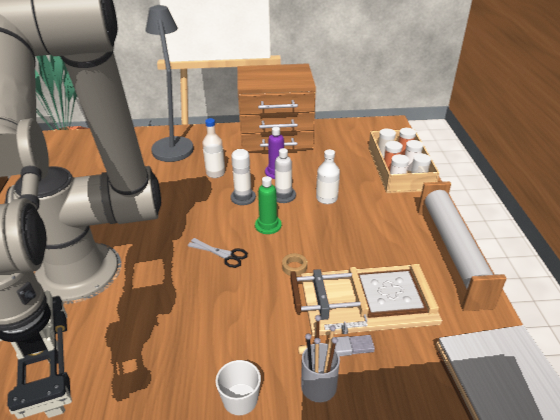

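Both views show the candidates. In the side view they are: the silver can with small nozzle (284,175), the capped silver can (242,175), the purple can (275,150), the green can (267,205), the glue bottle (328,178) and the water bottle (213,150). In the top view: the uncapped can is at (203,195), the capped one at (197,233), the glue at (215,160). I choose side (284,175), and the jig handle is at side (303,292) / top (335,210). I'll check with crops.

```bash
python3 - <<'E'
from h import *
s=cv2.imread('pics/side0.png'); t=cv2.imread('pics/top0.png')
z=lambda i,x0,y0,x1,y1,k:cv2.resize(i[y0:y1,x0:x1],None,fx=k,fy=k,interpolation=cv2.INTER_CUBIC)
a=z(s,230,140,330,220,4); b=z(t,170,170,270,250,4)
c=z(s,280,255,440,355,5)
cv2.imwrite('pics/cans.png',np.hstack([a,b])); cv2.imwrite('pics/jig.png',c)
cv2.imwrite('pics/jigt.png',z(t,280,115,400,235,5))
E
```

```text
(no output)
```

View pics/cans.png

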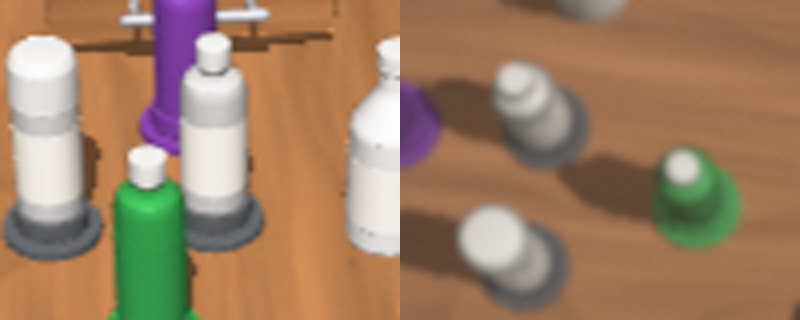

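View pics/jig.png

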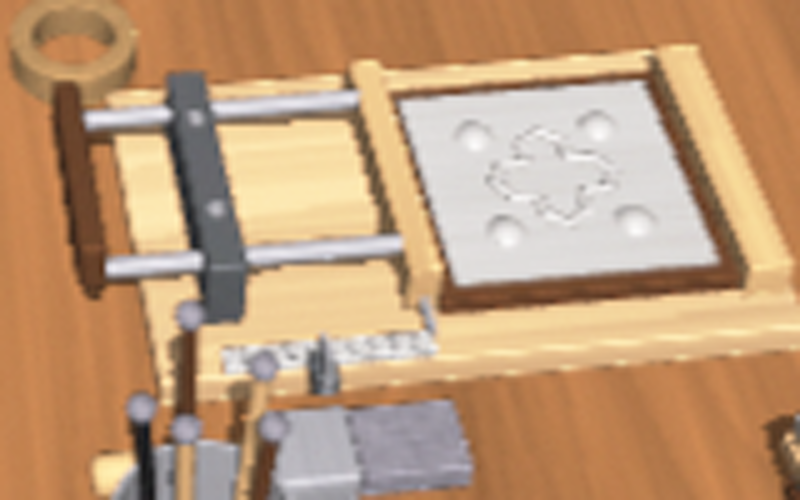

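View pics/jigt.png

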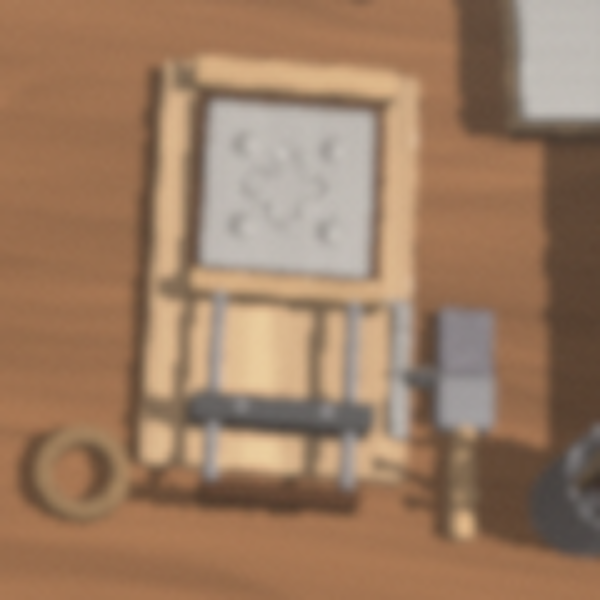

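The crops confirm the uncapped silver can: nozzle top at side (283,150) and top (199,189). In the side view the handle bar runs (294,273)–(298,308), the pointer is at (366,318) and the fin at (345,323). Next I measure these.

```bash
python3 - <<'E'
from h import *
np.set_printoptions(precision=4,suppress=True)
s=dict(np.load('pics/side0.npz'));t=dict(np.load('pics/top0.npz'))
W=world(s);V=world(t)
def cl(P,u0,v0,u1,v1,z0,z1):
    p=P[v0:v1,u0:u1].reshape(-1,3); p=p[(p[:,2]>z0)&(p[:,2]<z1)]; return p
for n,P,b in(('s',W,(270,143,298,165)),('t',V,(190,180,210,200))):
    p=cl(P,*b,.155,.19); print('noz',n,len(p),p[:,2].max(), p[p[:,2]>.164].mean(0), (p.min(0)+p.max(0))/2)
def proj(p,c):
    E=np.array(c['extrinsics']); q=np.linalg.inv(E)@np.r_[p,1]; f=210/np.tan(np.radians(float(c['vfov']))/2)
    return np.array([c['cx']+f*q[0]/-q[2], c['cy']+f*q[1]/q[2]])
# handle bar by colour: dark brown in both views
for n,P,c,b in(('s',W,s,(286,262,306,318)),('t',V,t,(315,205,356,222))):
    u0,v0,u1,v1=b; im=c['image'][v0:v1,u0:u1].astype(int); q=P[v0:v1,u0:u1]
    m=(q[...,2]>.060)&(q[...,2]<.080); p=q[m]
    print('bar top',n,len(p),p.mean(0),p.min(0),p.max(0))
    if len(p)>5:
        r=cv2.minAreaRect(p[:,:2].astype(np.float32)*1000); print(r)
# jig: panel/rail edges
p=cl(V,300,110,372,215,.012,.026); print('board',cv2.minAreaRect(p[:,:2].astype(np.float32)*1000))
# guide block
p=cl(V,310,190,365,202,.052,.068); print('block',len(p),cv2.minAreaRect(p[:,:2].astype(np.float32)*1000))
# fin & pointer
for n,b in(('fin',(338,318,352,336)),('ptr',(360,310,372,326))):
    u0,v0,u1,v1=b; print(n)
    for v in range(v0,v1): print(v,' '.join('%3d,%3d,%2d'%tuple(x*1000) for x in W[v,u0:u1]))
E
```

```text
noz s 53 0.1711318439394538 [0.5764 0.2881 0.1674] [0.5764 0.2879 0.1631]
noz t 55 0.17471397679681355 [0.5795 0.2941 0.1687] [0.5794 0.2943 0.1656]
bar top s 217 [ 0.5711 -0.1767  0.0674] [ 0.5632 -0.2314  0.0603] [ 0.5793 -0.1162  0.0727]
((571.42431640625, -173.77638244628906), (13.825380325317383, 115.39871215820312), 1.9702394008636475)
bar top t 138 [ 0.5741 -0.1676  0.0685] [ 0.5666 -0.2211  0.0608] [ 0.5835 -0.1112  0.0747]
((575.2073974609375, -166.1584014892578), (15.250351905822754, 110.14110565185547), 1.7916489839553833)
board ((778.38671875, -157.31137084960938), (399.1087341308594, 259.9882507324219), 5.933305740356445)
block 222 ((640.4598388671875, -165.41229248046875), (39.93665313720703, 126.34644317626953), 6.473011493682861)
fin
318 669,-231,16 671,-230,15 673,-233,18 675,-233,18 678,-234,18 680,-232,16 683,-233,17 685,-231,14 688,-231,15 690,-233,16 692,-235,19 695,-233,16 698,-230,12 699,-233,15
319 668,-236,18 671,-233,15 673,-232,14 675,-234,15 678,-234,15 680,-234,15 682,-237,19 684,-238,19 687,-236,17 689,-236,17 691,-236,17 694,-236,17 696,-238,18 699,-236
[... 4429 characters left out ...]
 724,-250,23 726,-251,24 727,-255,29 729,-256,30 735,-246,17 738,-245,16 739,-249,20 742,-246,16 745,-244,14
322 717,-251,21 719,-252,23 722,-249,18 724,-252,22 726,-252,22 728,-252,21 733,-246,14 734,-251,19 737,-248,16 739,-249,17 742,-249,16 743,-250,18
323 716,-254,21 719,-253,21 721,-255,22 724,-252,18 725,-255,22 727,-256,23 730,-256,22 733,-253,18 736,-251,15 738,-252,17 741,-253,18 744,-251,15
324 716,-257,21 718,-258,23 720,-258,22 723,-257,20 725,-256,20 728,-256,19 729,-260,24 733,-254,16 736,-253,15 738,-254,15 740,-255,17 742,-255,17
325 715,-259,20 717,-260,22 720,-259,20 723,-257,18 726,-257,17 727,-258,18 729,-262,23 733,-256,15 735,-257,16 737,-257,16 740,-256,15 742,-258,17
```

The nozzle is at about (0.578, 0.291, 0.169). The bar centre is at about (0.573, -0.170), yaw about 2°, and the required travel is about 53 mm. I'll raise, turn and close the fingers.

move_arm --pt "0.96 0.28 -0.8 0 0 -0.418" --pt "0.96 0.28 -0.8 0 0 -0.418" --pt "0.96 0.28 -0.8 0 0 -0.418" --pt "0.96 0.28 -0.8 0 0 -0.418" --pt "0.96 0.28 -0.8 0 0 -0.418" --pt "0.96 0.28 -0.8 0 0 -0.418" --pt "0.96 0.28 -0.8 0 0 -0.418" --pt "0.96 0.28 -0.8 0 0 -0.418" --pt "0.96 0.28 -0.8 0 0 -0.418" --fingers -1

```text
time: 1.23
tool_pos: [0.2485, -0.5032, 0.3065]
tool_rot: [-3.141, -0.0, 1.596]
contact_force: [0.8, -0.2, 0.1]
opening: 0.0064
grip_force: 0.0
```

move_arm --pt "0.5 0.5 0 0 0 0" --pt "1 1 0 0 0 0" --pt "1 1 0 0 0 0" --pt "1 1 0 0 0 0"

```text
time: 1.72
tool_pos: [0.346, -0.4, 0.3069]
tool_rot: [-3.141, 0.001, 1.601]
contact_force: [-0.1, 0.1, -0.7]
opening: 0.0006
grip_force: 0.0
```

move_arm --pt "0.5 0.5 0 0 0 0" --pt "1 1 0 0 0 0" --pt "1 1 0 0 0 0" --pt "1 1 0 0 0 0"

```text
time: 2.22
tool_pos: [0.4424, -0.2983, 0.3065]
tool_rot: [-3.141, 0.001, 1.6]
contact_force: [-0.0, -0.8, 0.6]
opening: 0.0005
grip_force: 0.0
```

move_arm --pt "0.5 0.5 0 0 0 0" --pt "1 1 0 0 0 0" --pt "1 1 0 0 0 0" --pt "1 1 0 0 0 0"

```text
time: 2.72
tool_pos: [0.5392, -0.196, 0.3063]
tool_rot: [-3.141, 0.001, 1.6]
contact_force: [-0.7, -0.0, 0.1]
opening: 0.0003
grip_force: 0.0
```

move_arm --pt "0.5 0.1 0 0 0 0" --pt "1 0.2 0 0 0 0" --pt "1 0.2 0 0 0 0"

```text
time: 3.1
tool_pos: [0.5561, -0.0938, 0.3071]
tool_rot: [3.141, 0.0, 1.601]
contact_force: [-0.4, -0.7, -0.1]
opening: 0.0004
grip_force: 0.0
```

move_arm --pt "0.5 0.1 0 0 0 0" --pt "1 0.2 0 0 0 0" --pt "1 0.2 0 0 0 0"

```text
time: 3.48
tool_pos: [0.5737, 0.0064, 0.3068]
tool_rot: [3.142, 0.0, 1.601]
contact_force: [0.6, -0.5, -0.4]
opening: 0.0006
grip_force: 0.0
```

move_arm --pt "0.5 0 0 0 0 0" --pt "1 0 0 0 0 0" --pt "1 0 0 0 0 0"

```text
time: 3.85
tool_pos: [0.5708, 0.106, 0.3067]
tool_rot: [-3.142, 0.001, 1.601]
contact_force: [0.3, -0.7, -0.1]
opening: 0.0003
grip_force: 0.0
```

move_arm --pt "0.5 0 0 0 0 0" --pt "1 0 0 0 0 0" --pt "1 0 0 0 0 0" --pt "1 0 0 0 0 0"

```text
time: 4.35
tool_pos: [0.5686, 0.2036, 0.3066]
tool_rot: [-3.142, 0.001, 1.598]
contact_force: [0.2, 0.0, -0.6]
opening: 0.0007
grip_force: 0.0
```

move_arm --pt "0.5 0.06 0 0 0 0" --pt "0.87 0.12 0 0 0 0" --pt "0.87 0.12 0.4 0 0 0" --pt "0.87 0.12 0.8 0 0 0" --pt "0.87 0.12 1 0 0 0" --pt "0.87 0.12 1 0 0 0" --pt "0.87 0.12 1 0 0 0"

```text
time: 5.22
tool_pos: [0.5786, 0.2923, 0.2081]
tool_rot: [3.139, -0.0, 1.598]
contact_force: [-0.5, 0.6, -0.4]
opening: 0.0004
grip_force: 0.0
```

```bash
python3 - <<'E'
from h import *
c=snap('side','side1'); t=snap('top','top1')
cv2.imwrite('pics/c1.png',cv2.resize(c['image'][90:215,220:345,::-1],None,fx=4.5,fy=4.5,interpolation=cv2.INTER_CUBIC))
print(robot.observe()['tool_pos'])
E
```

```text
[0.57839823 0.29312033 0.2083089 ]
```

View pics/c1.png

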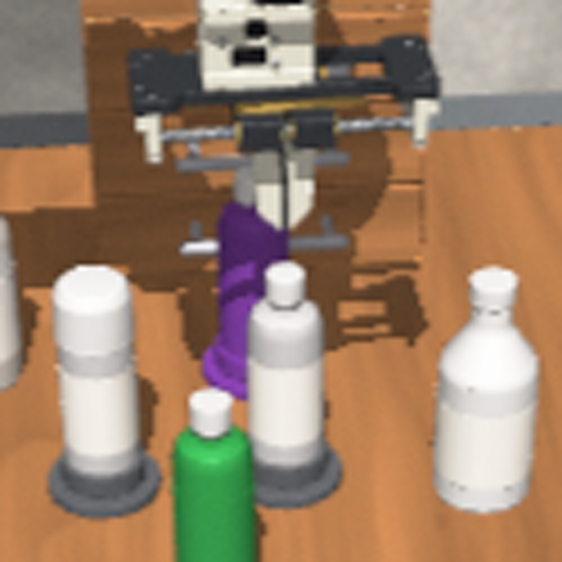

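The fingertips (crop (285,228)) are right above the nozzle (286,268). Pressing now.

move_arm --pt "0 0 0.2 0 0 0" --pt "0 0 0.33 0 0 0" --pt "0 0 0.38 0 0 0" --pt "0 0 0.42 0 0 0" --pt "0 0 0.445 0 0 0" --pt "0 0 0.445 0 0 0" --pt "0 0 0.445 0 0 0"

```text
time: 6.2
tool_pos: [0.5774, 0.2936, 0.1635]
tool_rot: [3.141, 0.0, 1.6]
contact_force: [-2.8, -2.0, 5.9]
opening: 0.0001
grip_force: 3.2
```

move_arm --pt "0 0 0.01 0 0 0" --pt "0 0 0.01 0 0 0" --pt "0 0 -0.3 0 0 0" --pt "0 0 -0.8 0 0 0" --pt "0 0 -1 0 0 0" --pt "0 0 -1 0 0 0"

```text
time: 6.95
tool_pos: [0.5784, 0.2941, 0.2643]
tool_rot: [3.137, -0.002, 1.6]
contact_force: [0.9, -0.6, -0.9]
opening: 0.0002
grip_force: 0.0
```

```bash
python3 - <<'E'
from h import *
np.set_printoptions(precision=4,suppress=True)
c=snap('side','side2'); print(robot.observe()['contact_force'])
for f in('side0','side2'):
    P=world(dict(np.load(f'pics/{f}.npz')))[143:165,270:298].reshape(-1,3); p=P[(P[:,2]>.155)&(P[:,2]<.19)]
    print(len(p),p[p[:,2]>.164].mean(0))
E
```

```text
[-0.0769 -0.5945 -0.1995]
53 [0.5764 0.2881 0.1674]
55 [0.5761 0.2876 0.1668]
```

move_arm --pt "-0.5 0 0 0 0 0" --pt "-1 -0.05 0 0 0 0" --pt "-1 -0.05 0 0 0 0" --fingers 0

```text
time: 7.38
tool_pos: [0.5749, 0.1904, 0.2605]
tool_rot: [-3.139, 0.001, 1.596]
contact_force: [-0.6, -0.0, 1.2]
opening: 0.0258
grip_force: 0.0
```

move_arm --pt "-0.5 0 0 0 0 0" --pt "-1 -0.04 0 0 0 0" --pt "-1 -0.04 0 0 0 0"

```text
time: 7.75
tool_pos: [0.5741, 0.0913, 0.2609]
tool_rot: [-3.14, 0.0, 1.596]
contact_force: [-0.3, 0.3, 0.5]
opening: 0.0454
grip_force: 0.0
```

move_arm --pt "-0.5 0 0 0 0 0" --pt "-1 -0.04 0 0 0 0" --pt "-1 -0.04 0 0 0 0"

```text
time: 8.12
tool_pos: [0.5732, -0.0081, 0.2611]
tool_rot: [-3.14, -0.0, 1.597]
contact_force: [-0.1, -0.3, -0.3]
opening: 0.0457
grip_force: 0.0
```

move_arm --pt "-0.5 0 0 0 0 0" --pt "-1 -0.04 0 0 0 0" --pt "-1 -0.04 0 0 0 0" --pt "-1 -0.04 0 0 0 0"

```text
time: 8.62
tool_pos: [0.5724, -0.1048, 0.2616]
tool_rot: [-3.141, -0.001, 1.601]
contact_force: [-0.4, 1.1, -0.2]
opening: 0.0456
grip_force: 0.0
```

move_arm --pt "-0.4 -0.01 0 0 0 0" --pt "-0.65 -0.01 0.4 0 0 0" --pt "-0.65 -0.01 0.9 0 0 0" --pt "-0.65 -0.01 1 0 0 0" --pt "-0.65 -0.01 1 0 0 0"

```text
time: 9.25
tool_pos: [0.5737, -0.1703, 0.1628]
tool_rot: [3.141, -0.0, 1.602]
contact_force: [-0.2, 1.0, 1.1]
opening: 0.046
grip_force: 0.0
```

move_arm --pt "0 0 0.3 0 0 0" --pt "0 0 0.55 0 0 0" --pt "0 0 0.7 0 0 0" --pt "0 0 0.7 0 0 0" --pt "0 0 0.7 0 0 0"

```text
time: 9.88
tool_pos: [0.574, -0.1719, 0.0937]
tool_rot: [3.139, 0.001, 1.6]
contact_force: [-0.3, -0.2, 0.3]
opening: 0.0458
grip_force: 0.0
```

```bash
python3 - <<'E'
from h import *
c=snap('side','side3')
cv2.imwrite('pics/c3.png',cv2.resize(c['image'][205:345,250:410,::-1],None,fx=4.2,fy=4.2,interpolation=cv2.INTER_CUBIC))
print(robot.observe()['tool_pos'])
E
```

```text
[ 0.5738987  -0.17192904  0.09371401]
```

View pics/c3.png

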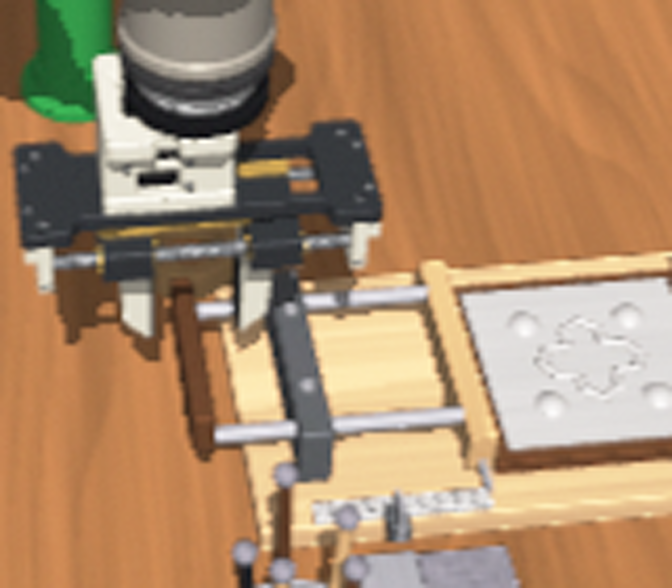

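The fingers straddle the bar, with tips at crop (145,330) and (250,330) and the bar at (190,330). I'll lower and grip.

move_arm --pt "0 0 0.2 0 0 0" --pt "0 0 0.35 0 0 0" --pt "0 0 0.48 0 0 0" --pt "0 0 0.48 0 0 0"

```text
time: 10.42
tool_pos: [0.5724, -0.1715, 0.0432]
tool_rot: [-3.14, -0.001, 1.6]
contact_force: [-0.4, 1.0, -0.0]
opening: 0.0464
grip_force: 0.0
```

move_arm --pt "0 0 0 0 0 0" --pt "0 0 0 0 0 0" --pt "0 0 0 0 0 0" --pt "0 0 0 0 0 0" --pt "0 0 0 0 0 0" --fingers -1 --newtons 35

```text
time: 11.05
tool_pos: [0.5739, -0.1717, 0.0446]
tool_rot: [3.14, 0.001, 1.6]
contact_force: [4.1, -0.0, -1.3]
opening: 0.0139
grip_force: 35.0
```

move_arm --pt "0 -0.1 0 0 0 0" --pt "0 -0.2 0 0 0 0" --pt "0 -0.3 0 0 0 0" --pt "0 -0.4 0 0 0 0" --pt "0 -0.47 0 0 0 0" --pt "0 -0.51 0 0 0 0" --pt "0 -0.51 0 0 0 0" --pt "0 -0.51 0 0 0 0"

```text
time: 12.05
tool_pos: [0.5241, -0.1733, 0.0446]
tool_rot: [3.137, 0.001, 1.6]
contact_force: [9.5, 0.9, -3.9]
opening: 0.0139
grip_force: 35.0
```

```bash
python3 - <<'E'
from h import *
c=snap('side','side4')
cv2.imwrite('pics/c4.png',cv2.resize(c['image'][270:350,310:410,::-1],None,fx=7,fy=7,interpolation=cv2.INTER_CUBIC))
print(robot.observe()['tool_pos'])
W=world(c)
for v in range(312,332): print(v,' '.join('%3d,%3d,%2d'%tuple(x*1000) for x in W[v,334:352]))
E
```

```text
[ 0.52408206 -0.1732841   0.04455419]
312 662,-213,17 665,-211,15 667,-212,15 669,-212,16 670,-221,26 670,-230,36 671,-237,44 673,-237,44 675,-238,46 677,-238,45 680,-238,45 683,-235,42 685,-235,41 693,-214,16 696,-214,15 698,-215,16 700,-215,16 703,-212,12
313 662,-213,13 664,-216,17 667,-212,12 668,-216,17 671,-214,14 670,-231,34 671,-235,38 673,-236,40 675,-238,42 678,-238,41 679,-239,43 683,-236,39 685,-236,39 693,-217,15 694,-220,19 697,-217,15 699,-221,19 702,-217,14
314 661,-217,15 663,-221,19 666,-218,15 485,-989,949 671,-218,15 671,-228,27 671,-239,39 673,-236,37 485,-989,949 678,-238,38 680,-238,38 683,-236,35 686,-235,34 692,-221,16 694,-222,17 697,-220,15 698,-223,19 702,-220,15
315 661,-220,14 663,-221,15 666,-219,13 667,-225,20 670,-221,15 670,-232,29 671,-237,34 673,-241,38 675,-239,35 678,-238,34 681,-237,32 683,-237,33 686,-236,32 692,-221,13 694,-223,15 696,-223,15 698,-225,17 700,-226,18
316 660,-224,15 662,-227,19 665,-225,16 666,-229,21 669,-227,19 670,-231,24 672,-236,29 674,-238,31 676,-236,29 679,-236,29 681,-236,29 684,-236,28 688,-227,16 691,-225,15 693,-229
[... 2646 characters left out ...]
15 689,-262,16 692,-260,13 695,-260,12
329 625,-387,176 656,-263,17 659,-262,15 661,-261,14 663,-264,17 666,-262,14 668,-262,14 670,-265,18 670,-272,27 673,-273,27 675,-274,29 675,-280,36 679,-274,29 682,-273,27 688,-260,10 690,-262,12 692,-261,11 694,-263,14
330 626,-384,169 657,-263,13 659,-262,11 662,-262,11 664,-262,11 666,-262,11 669,-259, 7 671,-262,10 671,-273,24 672,-276,28 674,-277,29 677,-276,28 679,-278,29 682,-274,25 687,-264,11 690,-261, 7 692,-262, 9 694,-264,10
331 654,-264,10 656,-264,11 659,-264,10 661,-264,10 664,-264,10 666,-264,10 669,-261, 5 671,-261, 6 669,-279,28 672,-276,24 674,-278,26 677,-276,23 679,-276,23 681,-277,24 687,-264, 7 690,-262, 4 693,-262, 5 695,-262, 4
```

View pics/c4.png

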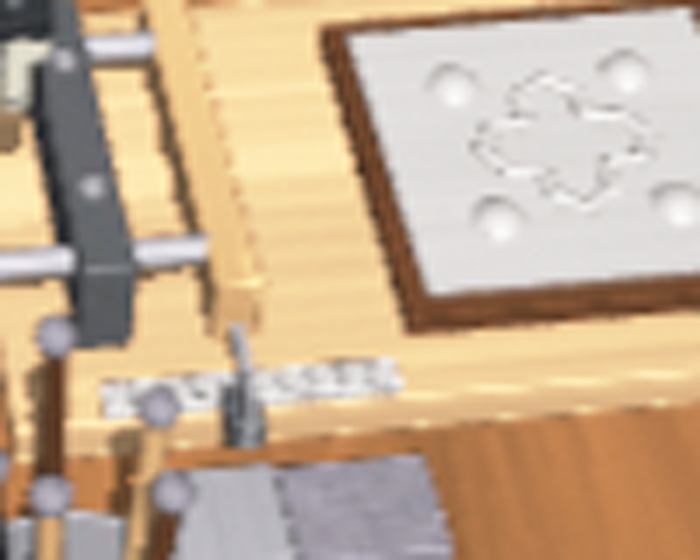

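The pointer (crop (238,340)) is nearly at the fin (240,395). Depth gives about 3.5 mm remaining, so I'll pull 3 mm more.

move_arm --pt "0 -0.02 0 0 0 0" --pt "0 -0.03 0 0 0 0" --pt "0 -0.03 0 0 0 0" --pt "0 -0.03 0 0 0 0" --pt "0 -0.03 0 0 0 0" --pt "0 -0.03 0 0 0 0"

```text
time: 12.85
tool_pos: [0.5212, -0.1734, 0.0446]
tool_rot: [3.137, 0.001, 1.6]
contact_force: [9.9, 0.9, -4.0]
opening: 0.0133
grip_force: 35.0
```

```bash
python3 - <<'E'
from h import *
c=snap('side','side5')
o=robot.observe();print(o['tool_pos'],o['grip_force'],o['contact_force'])
W=world(c)[305:332,330:356].reshape(-1,3)
a=np.radians(1.9); x=W[:,0]*np.cos(a)+W[:,1]*np.sin(a)
p=(W[:,1]<-.240)&(W[:,1]>-.2585)&(W[:,2]>.027)&(W[:,2]<.038)&(abs(W[:,0]-.675)<.015); f=(W[:,1]<-.261)&(W[:,1]>-.285)&(W[:,2]>.036)&(W[:,2]<.048)
print(np.sort(x[p]),np.sort(x[f]))
E
```

```text
[ 0.52121063 -0.17335935  0.04454916] 35.0130432844162 [10.21806463  1.5267071  -4.52723654]
[0.66531226 0.66567081 0.66609842 0.66665216 0.66678578 0.66692423
 0.66737714 0.6674366  0.66806328 0.66824746 0.66873156] [0.6657892  0.66611837 0.66620249 0.6664281  0.66644506 0.6664452
 0.66726727 0.66738904 0.66804211 0.66821863]
```

Both sit at x of about 0.667, so the pointer is aligned within 1 mm with the grip holding. Handing in.

```bash
python3 -c "
from cell import robot
print(robot.hand_in())"
```

```text
the job is handed in; nothing more can be done
None
```

I pressed the nozzle (the wrist read 5.9 N) and it came back up. I then pulled the jaw out to within about 1 mm of the index mark and handed the job in at about 13 s, with the fingers still holding the handle at 35 N; no verdict came back.

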